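# Seal the vacuum leak tester and put it on vacuum

### The job

A pump bottle is lying ready in the bench leak tester. Shut the tester's lid, lock it with the T-latch at its front (press the T-bar down, feel for the hidden slot without forcing it, then turn it clockwise to the stop and let it spring up into its lock), and only then turn the valve handle a quarter turn clockwise from vent to vacuum. Leave the bottle standing next to the tester where it is.

Things in the scene. Friction and masses are not known exactly. Their poses are not given: they have to be found in the camera images.
- tester: Bench leak tester, fixed: base 190 x 364 mm; on its left (+y) an aluminium chamber (126 x 232 mm, rim at z = 106 mm) with a bottle lying in it; on its right a grey pump housing (170 x 116 mm, top at z = 100 mm) with the valve handle and, behind that, a round gauge up to z = 126 mm. Origin: middle of the base at table height; x to its back, y to its left, z up.
- lid (a joint): Lid angle, 0 = shut, 1.9 rad = leaning back. It stays where it is left; 5 to 8 N at its front edge move it. Hinge axis along the tester's y through (72, 64, 112) mm of its frame. Steel frame 138 x 232 x 12 mm with a clear pane; shut, its upper face is at z = 121 mm and its front edge at x = -66 mm; a tongue 56 mm wide with the T-latch sticks out 51 mm beyond, in the middle.
- lid_front (a point): Point on the upper (outer) face of the lid's front frame bar, 130 mm from the hinge axis and 80 mm to the right (-y) of the T-latch: a good place to push the lid. Axes turn with the lid: z is the outward normal of the upper face, -x points from the hinge to the front edge.
- latch_grip (a point): Centre of the latch's T-bar: black, 60 x 12 x 18 mm (length along the point's y), 168 mm from the hinge axis, on a sprung stem (z, outward) through the lid's tongue. Lid shut and bar up, it is 158 mm above the table; the bar's underside is then 28 mm above the tongue, or 24 mm above the stem's bush. Under the tongue the stem carries a foot 26 x 7 mm, parallel to the bar.
- latch (a joint): Angle of the T-bar, clockwise seen from above the lid, rad; at 0 the bar is parallel to the lid's front edge. It turns freely while it is up.
- latch_press (a joint): How far the T-bar is pressed down, m: 0 = sprung up, 0.022 = bottom; the spring takes 6 N to start, 13 N at the bottom. Lid shut, the foot meets the receptacle at about 0.004 and sinks on only where it is in line with the slot. Locked and let go it stays at about 0.015 (0.0125 to 0.0165); turned too little it stays at about 0.018 or jumps back to 0.
- receptacle_top (a point): Middle of the slotted receptacle under the shut lid's tongue, in a steel cup at the chamber's front. It is screwed in to suit the gasket, so its height varies by 1 mm and its 11 mm slot points anywhere between latch angles 0.45 and 1.35 rad (this point does not turn with it). The foot enters within about 0.15 rad; press to the bottom, then 1.25 rad clockwise lead to the end stop.
- valve_grip (a point): Centre of the valve handle's grip: black bar 61 mm long (along the point's x, pointed nose with a white line to -x), 14 mm wide, 20 mm high, 128 mm above the table, on top of the pump housing; its underside is 18 mm above the housing, on a hub 30 mm across.
- valve (a joint): Angle of the valve handle, clockwise seen from above, rad: detents at 0 (vent, nose to the tester's front) and 1.57 (vacuum, nose to the chamber); it snaps to the nearer one. Light, under 0.1 Nm.
- next_bottle: Loose amber pump bottle, 68 x 76 x 204 mm, standing to the left of the tester, waiting for its test; leave it alone. Origin: middle of its underside.

How it is judged:
By the outcome, as a careful person would: the job done as asked, in the order asked, and still so for the second after the job is handed in, with the robot touching nothing.
It also fails if it takes over 72 s, if anything falls off the work surface, if the arm or the gripper's body presses on something with over 40 N, if the wrist force passes 120 N, or if a joint passes its speed limit or range.

### The arm

A 6-joint arm with a two-finger parallel gripper is mounted at the origin on a cart in front of the work surface, level with it; the furniture and walls round the work are solid. World frame = base frame: x ahead of the robot, y to its left, z up, the work surface at z = 0. Lengths are in m, angles in degrees, forces in N, time in s.
With the tool pointing down it reaches from about 0.275 to 0.775 m from the base axis. Payload 14.6 kg.
Tool frame: the origin (TCP) lies at the very end of the fingers, on their centre line; the grasp point (between the pads) lies 19 mm behind it; x points along the fingers, z is the direction in which the jaws open and shut, and the axes are right-handed (so a half turn about x gives the same grasp; the last joint's range is limited). The gripper opens to 85 mm and grips with 20 to 120 N. Pads are 22 mm wide; open, the fingers measure 114 mm over their backs; the gripper's body (76 mm by 85 mm) begins 54 mm behind the grasp point. The pads swing forward as they close: fully open they stand 13 mm farther back than shut.
Start: joints at [58.081, 15.075, -2.767, 72.158, 0, 81.102], TCP at [0.205, 0.483, 0.231] pointing down, gripper open.
Joint ranges: [-151.79, 151.79], [-50.71, 97.33], [-67.44, 78.34], [-121.81, 120.89], [-77.56, 73.72], [-180, 180]. Speed limits (degrees/s): [108.29, 108.29, 147.25, 159.86, 180, 180].

### API

Orientations are given as a 3x3 rotation matrix whose columns are the frame's x, y, z axes.
In Python, from bench import * gives the robot as it stands.
- The arm moves only by the tool arm_command, never from a script. Its argument "moves" is text: rows parted by semicolons, each of 4 numbers parted by spaces: the shift along the tool's x, y, z in mm, then the turn about the tool's x in rad. A call has 1 to 12 rows; each row shifts and turns the commanded pose from where the row before left it, along the tool's axes as they then stand; what a row does not reach is not made up. A row lasts 1/12 s, in which the tool goes at most 41.7 mm and 7.16 degrees, less where a joint would pass 70% of its speed; a pose out of reach is approached as far as the arm can. A call is refused whole if a number of a shift passes 41.7 or a number of a turn 0.125, either way. A call with a gripper value outside its range is refused whole. "grip" is the gripper command: -1 is fully open, 1 is shut, values between are in proportion, set as the call begins (left out, the last holds). The fingers move at their own pace and stop on an object; the grip force is fixed at half the most. Time passes only in rows, so rows that do not move let the fingers close. It gives the time, the measured TCP pose, the force and the opening at its end, in the units of the state.
- observe(): the state, without advancing time (a new reading comes with each control period).
- grab_frame(name): name is "scene" or "side" or "wrist"; returns a dict with "image" (420x560x3 uint8, blue, green, red), "K" (3x3 intrinsics, pixels), "extrinsics" (4x4, takes a point from camera to world coordinates). Camera axes: x right, y up, looking along -z (the intrinsics and any distortion apply to the point x, -y, -z); pixel columns grow to the right and rows downward; lengths in m; the calibration is good to about 2 mm. A picture is of the moment at which its call begins. There is no depth.
- job_done(): hands the job in, once; it reports no verdict.
The state is a dict: "time": time; "q": joint angles; "dq": joint speeds; "tau": joint torques, N m; "eef_pos": TCP position; "ee_rot": TCP orientation; "wrist_force": force on the tool from outside, world axes, zero at the start; "torque": the same for the moment, N m; "finger_gap": finger opening in m.
Only numpy, scipy, OpenCV 4.12 (cv2) and the standard library are available. Lean on these libraries where they do the work, as an engineer would, in place of code of your own. Each camera call takes 0.05 s, during which the arm holds its last target. There are 200 camera calls.

## Working session

There is one attempt and no reset: what is moved stays moved. The work goes in short steps, Python scripts to look and compute and a tool call to move; the robot and the scene stay as the last step left them, time stands still between calls to the robot, and variables do not carry over. Pictures are saved under pics/ and viewed, about 8 in all and at most 12, crops included, and the job is handed in when it is done.

Besides the shell and the picture viewer there is one more tool, called after "Call:" as a command line: name --argument value ..., lists and objects as JSON in quotes. arm_command: Moves the arm, as the interface text tells. Its arguments: {"type":"object","properties":{"moves":{"type":"string"},"grip":{"type":"number"}},"required":["moves"]}

```bash
mkdir -p pics; ls; python3 - <<'E'
from bench import *
import cv2,numpy as np
s=observe();print(s)
for n in("scene","side"):
    f=grab_frame(n);cv2.imwrite(f"pics/{n}0.png",f["image"]);print(n,f["K"],f["extrinsics"],[k for k in f])
    np.savez(f"pics/{n}0.npz",K=f["K"],E=f["extrinsics"])
E
```

```text
pics
{'time': 0.0, 'q': array([ 5.80803587e+01,  1.50984276e+01, -2.80424990e+00,  7.21579654e+01,
       -9.65445856e-05,  8.11031558e+01]), 'dq': array([-0.05262028,  0.04421556, -0.01866375,  0.09712961,  0.03348058,
        0.08927005]), 'tau': array([-1.03639701e-03, -6.37625813e+01,  3.84573269e+01,  1.38190499e-02,
        3.32316711e-05, -1.29358966e-06]), 'eef_pos': array([0.20517352, 0.48294814, 0.23082566]), 'ee_rot': array([[-5.58186274e-04, -9.20349270e-01,  3.91097060e-01],
       [-8.99265822e-04,  3.91097424e-01,  9.20348845e-01],
       [-9.99999440e-01,  1.62025874e-04, -1.04594386e-03]]), 'wrist_force': array([-0.3662127 ,  0.57258833, -0.05604756]), 'torque': array([0.01789697, 0.03586669, 0.02480719]), 'finger_gap': 0.08501774380151872}
scene [[443.02603627   0.         270.71042023]
 [  0.         443.02603627 209.52694815]
 [  0.           0.           1.        ]] [[ 0.77817719  0.49339477 -0.38858957  0.20765085]
 [-0.62794297  0.60009945 -0.49554846 -0.29350842]
 [-0.01130863  0.6296366   0.77680749  0.76420393]
 [ 0.          0.          0.          1.        ]] ['image', 'K', 'extrinsics']
side [[516.40482961   0.         278.55528491]
 [  0.         516.40482961 211.24801255]
 [  0.           0.           1.        ]] [[ 0.67882944  0.38978589 -0.62230022 -0.10224401]
 [-0.73428879  0.3640905  -0.57293811 -0.43601431]
 [ 0.00325041  0.84587533  0.53337076  0.6605164 ]
 [ 0.          0.          0.          1.        ]] ['image', 'K', 'extrinsics']
```

View pics/scene0.png

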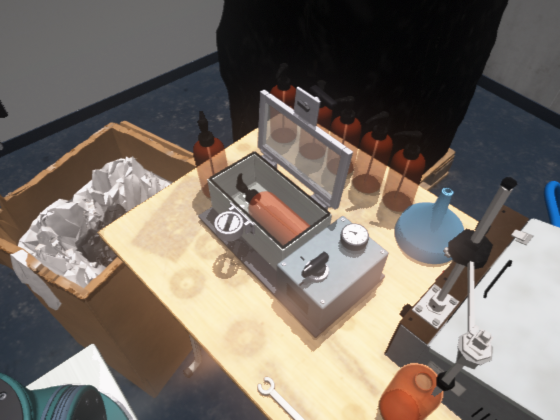

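View pics/side0.png

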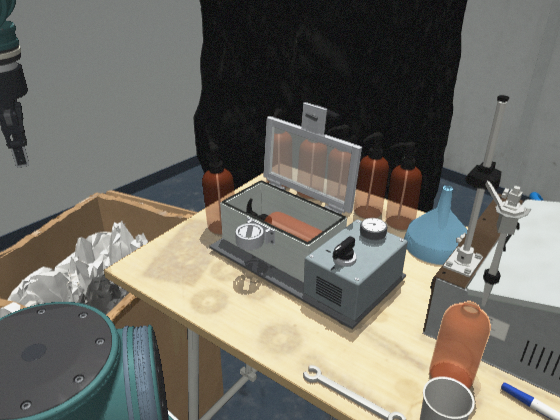

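The scene view shows the tester with its lid leaning back, the receptacle at about (230,222) and the valve at (317,266). The side view has the receptacle at (250,234). I'll enlarge both.

```bash
python3 - <<'E'
import cv2,numpy as np
a=cv2.imread("pics/scene0.png")[80:330,190:400];b=cv2.imread("pics/side0.png")[95:330,200:415]
cv2.imwrite("pics/c1.png",cv2.resize(a,None,fx=2.4*1.0,fy=2.4,interpolation=cv2.INTER_CUBIC)); cv2.imwrite("pics/c2.png",cv2.resize(b,None,fx=2.5,fy=2.5,interpolation=cv2.INTER_CUBIC))
E
```

```text
(no output)
```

View pics/c1.png

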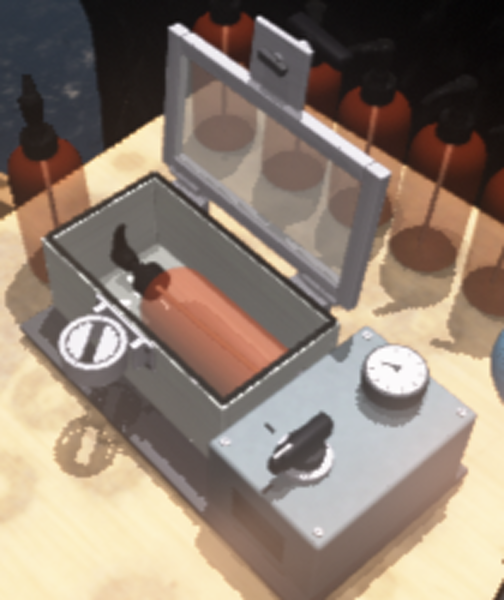

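View pics/c2.png

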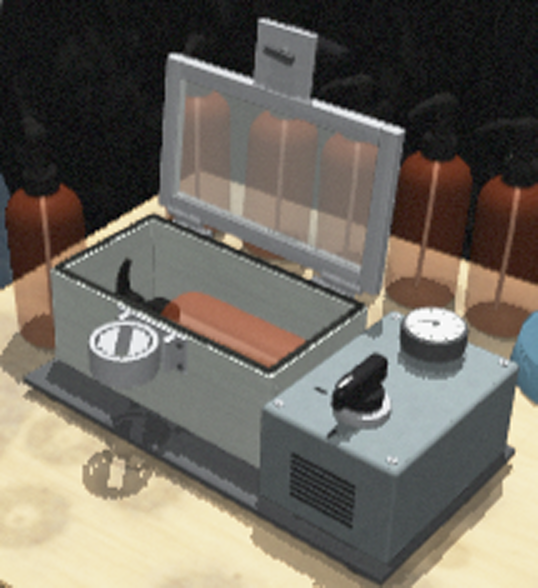

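Both crops show the T-slot receptacle clearly (c1 (93,342), c2 (123,342)), the rim corners, the lid corners and the valve grip (c1 (302,445), c2 (360,382)). Next I'll fit the pose.

```bash
cat > h.py <<'E'
import numpy as np,cv2
from scipy.optimize import least_squares
def cam(n):
    d=np.load(f"pics/{n}.npz");return d["K"],d["E"]
def proj(C,p):
    K,E=C;q=(np.atleast_2d(p)-E[:3,3])@E[:3,:3];u=np.c_[q[:,0],-q[:,1],-q[:,2]]@K.T;return u[:,:2]/u[:,2:]
def ray_z(C,uv,z):
    K,E=C;d=np.linalg.inv(K)@[uv[0],uv[1],1];d=E[:3,:3]@[d[0],-d[1],-d[2]];t=(z-E[2,3])/d[2];return E[:3,3]+t*d
def tri(A,ua,B,ub):
    f=lambda p:np.r_[proj(A,p)[0]-ua,proj(B,p)[0]-ub];r=least_squares(f,[.5,0,.1]);return r.x,np.round(r.fun,1)
E
cat > fit.py <<'E'
from h import *
A,B=cam("scene0"),cam("side0")
sa=lambda p:np.array(p)/2.4+[190,80]; sb=lambda p:np.array(p)/2.5+[200,95]
P=[("BL",(154,175),(153,218)),("FL",(45,240),(57,268)),("FR",(222,405),(270,370)),("BR",(335,322),(368,308)),
("lTL",(170,28),(168,57)),("lTR",(387,172),(404,130)),("lBR",(355,305),(380,295)),("tL",(257,17),(260,20)),("tR",(311,45),(317,37)),
("valve",(302,445),(360,382)),("rec",(93,342),(123,342)),("hFL",(212,437),(262,403)),("hBR",(474,408),(517,362)),("hFR",(320,548),(395,468))]
for n,a,b in P:
    x,r=tri(A,sa(a),B,sb(b));print(n,np.round(x*1000),r)
def model(v):
    x,y,w,l,cx=v;c,s=np.cos(w),np.sin(w)
    W=lambda p:np.c_[p[:,0]*c-p[:,1]*s+x,p[:,0]*s+p[:,1]*c+y,p[:,2]]
    ch=np.array([[cx+.063,.18,.106],[cx-.063,.18,.106],[cx-.063,-.052,.106],[cx+.063,-.052,.106]])
    L=lambda X,Y,Z:[.072-X*np.cos(l)+Z*np.sin(l),.064+Y,.112+X*np.sin(l)+Z*np.cos(l)]
    ld=np.array([L(.138,.116,-.003),L(.138,-.116,-.003),L(.0,-.116,-.003),L(.189,.028,-.003),L(.189,-.028,-.003),])
    rc=np.array([[-.096,.064,.1]])
    return W(np.r_[ch,ld])
idx=list(range(9))
def f(v):
    m=model(v);return np.r_[(proj(A,m)-[sa(P[i][1]) for i in idx]).ravel(),(proj(B,m)-[sb(P[i][2]) for i in idx]).ravel()]
r=least_squares(f,[.6,.1,0,1.9,0],loss="soft_l1");print(np.round(r.x,4),np.round(f(r.x).reshape(-1,2),1).tolist())
x,y,w=r.x[:3];R=np.array([[np.cos(w),-np.sin(w)],[np.sin(w),np.cos(w)]])
for n,z in(("valve",.128),("rec",.098)):
    q=[p for p in P if p[0]==n][0]
    for C,u in((A,sa(q[1])),(B,sb(q[2]))):
        p=ray_z(C,u,z);print(n,p,R.T@(p[:2]-[x,y]))
print("latch shut",R@[.072-.168,.064]+[x,y])
E
python3 fit.py
```

```text
BL [608. 270. 105.] [ 0.  0. -0. -0.]
FL [486. 261. 111.] [ 0.1  0.  -0.1 -0. ]
FR [493.  39. 114.] [-0.1 -0.   0.1  0. ]
BR [616.  44. 108.] [ 1.   0.4 -1.1 -0.3]
lTL [634. 275. 247.] [-0.2 -0.1  0.2  0.1]
lTR [647.  45. 250.] [ 0.4  0.2 -0.4 -0.1]
lBR [641.  49. 106.] [ 0.3  0.2 -0.4 -0.1]
tL [649. 189. 298.] [ 0.  0. -0. -0.]
tR [662. 143. 293.] [ 0.6  0.3 -0.7 -0.3]
valve [508. -30. 129.] [-0.2 -0.1  0.3  0.1]
rec [459. 156. 101.] [-0.2 -0.1  0.2  0.1]
hFL [476.  31.  97.] [-0.4 -0.2  0.4  0.1]
hBR [645. -75.  98.] [ 0.5  0.2 -0.5 -0.1]
hFR [473. -87. 106.] [-0.6 -0.2  0.6  0.2]
[ 0.5623  0.0933  0.0364  1.6717 -0.0069] [[0.1, -2.3], [-2.3, -0.7], [0.5, 2.2], [2.9, -0.0], [1.2, -2.3], [0.8, 0.5], [-0.3, 1.4], [-0.8, -0.6], [-0.5, 2.7], [-0.4, -1.6], [-3.1, 0.6], [0.5, 3.3], [0.5, -0.4], [1.2, -1.7], [0.0, 0.1], [-0.4, -0.6], [-0.6, -0.9], [-0.4, -0.8]]
valve [ 0.50861862 -0.02943255  0.128     ] [-0.05808841 -0.12071269]
valve [ 0.50923683 -0.02810588  0.128     ] [-0.05742226 -0.11940943]
rec [0.4596774  0.15733933 0.098     ] [-0.10019084  0.06771863]
rec [0.46124347 0.15919782 0.098     ] [-0.09855809  0.06951882]
latch shut [0.46400097 0.15377589]
```

```bash
python3 - <<'E'
from h import *
out=[]
c0=np.array([.4605,.157]);h=.03;N=300
for n in("scene0","side0"):
    C=cam(n);img=cv2.imread(f"pics/{n}.png")
    W=np.array([[c0[0]+h,c0[1]+h,.099],[c0[0]+h,c0[1]-h,.099],[c0[0]-h,c0[1]-h,.099],[c0[0]-h,c0[1]+h,.099]])
    H=cv2.getPerspectiveTransform(proj(C,W).astype(np.float32),np.float32([[0,0],[N,0],[N,N],[0,N]]))
    w=cv2.warpPerspective(img,H,(N,N),flags=cv2.INTER_CUBIC);out.append(w)
    g=cv2.cvtColor(w,cv2.COLOR_BGR2GRAY).astype(float)
    yy,xx=np.mgrid[:N,:N];best=[]
    for cx in range(120,200,4):
     for cy in range(120,200,4):
      for a in np.arange(.3,1.6,.05):
        dx,dy=-np.sin(0),0
        ux,uy=-np.cos(a),-np.sin(a)   # +y world=-col, +x world=-row
        u=(xx-cx)*ux+(yy-cy)*uy;v=-(xx-cx)*uy+(yy-cy)*ux
        S=(abs(u)<65)&(abs(v)<22);T=(abs(u)<65)&(abs(v)>34)&(abs(v)<55)
        best.append((g[T].mean()-g[S].mean(),a,cx,cy))
    best.sort(reverse=True);print(n,[np.round(b,2).tolist() for b in best[:6]])
cv2.imwrite("pics/rec.png",np.hstack(out))
E
```

```text
scene0 [[141.16, 0.9, 156.0, 172.0], [141.11, 0.9, 152.0, 168.0], [140.66, 0.9, 152.0, 164.0], [140.64, 0.9, 148.0, 160.0], [140.4, 0.95, 156.0, 172.0], [140.36, 0.9, 148.0, 164.0]]
side0 [[119.53, 0.9, 132.0, 140.0], [119.42, 0.9, 128.0, 136.0], [119.18, 0.9, 136.0, 148.0], [119.11, 0.9, 132.0, 144.0], [118.97, 0.9, 136.0, 144.0], [118.94, 0.9, 140.0, 152.0]]
```

View pics/rec.png

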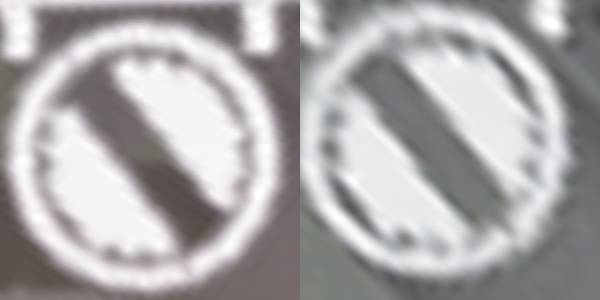

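The slot is clear in both views at about 0.90 rad world, which is a latch angle of about 0.94. Next I'll check the clearance behind the lid.

```bash
python3 - <<'E'
from h import *
A,B=cam("scene0"),cam("side0")
sa=lambda p:np.array(p)/2.4+[190,80]; sb=lambda p:np.array(p)/2.5+[200,95]
for p in [(223,135),(292,172),(360,208),(425,250),(500,285),(42,270)]: print("c1 base",np.round(ray_z(A,sa(p),0),3))
for p in [(415,290),(500,315),(42,330)]: print("c2 base",np.round(ray_z(B,sb(p),0),3))
for a,b,n in [((380,82),(370,128),"b3 neck"),((456,125),(438,155),"b4 neck"),((38,75),(30,130),"next top"),((383,58),(372,100),"?")]: print(n,tri(A,sa(a),B,sb(b)))
f=lambda y,z:print(proj(A,[.69,y,z]),proj(B,[.69,y,z]))
f(.075,.22)
E
```

```text
c1 base [0.766 0.362 0.   ]
c1 base [0.784 0.273 0.   ]
c1 base [0.802 0.191 0.   ]
c1 base [ 0.81   0.111 -0.   ]
c1 base [0.832 0.036 0.   ]
c1 base [0.509 0.325 0.   ]
c2 base [0.813 0.121 0.   ]
c2 base [0.83  0.038 0.   ]
c2 base [0.522 0.331 0.   ]
b3 neck (array([0.81210453, 0.19375401, 0.14920058]), array([ 1.9,  0.9, -2.2, -0.7]))
b4 neck (array([0.83545005, 0.12603897, 0.13382183]), array([-0., -0.,  0.,  0.]))
next top (array([0.56784661, 0.38262706, 0.16817626]), array([-0.1, -0. ,  0.1,  0.1]))
? (array([0.80712443, 0.19066737, 0.17996962]), array([ 2. ,  0.9, -2.2, -0.8]))
[[354.59181293 144.43608647]] [[360.07431478 149.40650557]]
```

Call:
arm_command --moves "-27 0 0 -0.1005;-27 0 0 -0.1005;-28 0 0 -0.1005;-28 0 0 -0.1005;0 -25 -20 0;0 -25 -20 0;0 -25 -20 0;0 -25 -20 0;0 -25 -20 0;0 -25 -20 0;0 -25 -20 0;0 -25 -20 0" --grip 1

```text
time: 1.1
eef_pos: [0.4063, 0.322, 0.3411]
ee_rot: [[-0.0, -1.0, -0.0], [-0.0, -0.0, 1.0], [-1.0, 0.0, -0.0]]
wrist_force: [0.5, 1.1, -0.1]
finger_gap: 0.0
```

Call:
arm_command --moves "0 -27 -22 0;0 -27 -22 0;0 -27 -22 0;0 -27 -22 0;0 -27 -22 0;0 -27 -22 0;0 -27 -22 0;0 -27 -22 0;0 -27 -22 0;0 -27 -22 0;0 -24 -27 0;0 0 0 0"

```text
time: 2.1
eef_pos: [0.7028, 0.0715, 0.3379]
ee_rot: [[-0.003, -1.0, 0.004], [-0.001, 0.004, 1.0], [-1.0, 0.003, -0.001]]
wrist_force: [1.0, 0.3, -0.1]
finger_gap: 0.0
```

```bash
python3 - <<'E'
from bench import *
import cv2,numpy as np
o=[]
for n in("side","wrist"):
    f=grab_frame(n);cv2.imwrite(f"pics/{n}1.png",f["image"]);np.savez(f"pics/{n}1.npz",K=f["K"],E=f["extrinsics"])
    o.append(f["image"])
print(f["K"],f["extrinsics"])
cv2.imwrite("pics/v1.png",cv2.resize(np.hstack([o[0][20:380,150:550],o[1]]),None,fx=.83,fy=.83) if 0 else np.hstack([o[0][60:380,180:440],cv2.resize(o[1],(427,320))]))
E
```

```text
[[332.56867426   0.         284.20963158]
 [  0.         332.56867426 211.21260572]
 [  0.           0.           1.        ]] [[ 1.46660400e-03 -9.65898340e-01 -2.58917451e-01  6.35042036e-01]
 [ 9.99998919e-01  1.39046172e-03  4.77209017e-04  7.45037046e-02]
 [-1.00920593e-04 -2.58917871e-01  9.65899335e-01  4.82492235e-01]
 [ 0.00000000e+00  0.00000000e+00  0.00000000e+00  1.00000000e+00]]
```

View pics/v1.png

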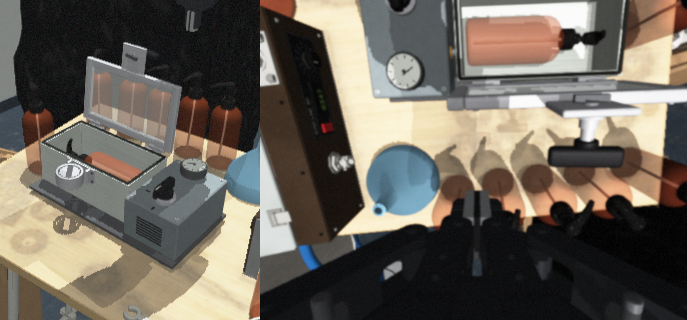

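Both pictures look right: the fingers are behind the nearly upright lid, and the T-bar lies parallel to the lid's front edge. I'll lower the fingers and pull the lid forward.

Call:
arm_command --moves "27 0 0 0;27 0 0 0;27 0 0 0;27 0 0 0;-1.4 9 0 0;-1.4 9 0 0;-1.4 9 0 0;-1.4 9 0 0;-0.3 8.5 0 0;-0.3 8.5 0 0;-0.3 8.5 0 0;-0.3 8.5 0 0"

```text
time: 3.2
eef_pos: [0.6286, 0.077, 0.2409]
ee_rot: [[0.002, -1.0, -0.001], [-0.001, -0.001, 1.0], [-1.0, -0.002, -0.001]]
wrist_force: [5.1, -1.0, -2.2]
finger_gap: -0.0
```

Call:
arm_command --moves "2.3 9 0 0;2.3 9 0 0;2.3 9 0 0;2.3 9 0 0;4.9 8 0 0;4.9 8 0 0;4.9 8 0 0;4.9 8 0 0;7 6.2 0 0;7 6.2 0 0;7 6.2 0 0;7 6.2 0 0"

```text
time: 4.2
eef_pos: [0.5354, 0.0771, 0.1835]
ee_rot: [[0.001, -1.0, -0.001], [-0.0, -0.001, 1.0], [-1.0, -0.001, -0.0]]
wrist_force: [2.0, -0.3, 0.7]
finger_gap: -0.0
```

Call:
arm_command --moves "7.6 3.9 0 0;7.6 3.9 0 0;7.6 3.9 0 0;5.8 2.1 0 0;5.8 2.1 0 0;5.8 2.1 0 0;6.2 0.6 0 0;6.2 0.6 0 0;5 0.6 0 0;0 0 0 0"

```text
time: 5.03
eef_pos: [0.5163, 0.0762, 0.1245]
ee_rot: [[-0.002, -1.0, -0.0], [0.0, -0.0, 1.0], [-1.0, 0.002, 0.0]]
wrist_force: [-0.6, -0.5, -0.3]
finger_gap: 0.0001
```

Call:
arm_command --moves "1.5 0 0 0;1.5 0 0 0;1 0 0 0;0 0 0 0"

```text
time: 5.37
eef_pos: [0.5169, 0.0763, 0.1216]
ee_rot: [[0.0, -1.0, -0.0], [-0.0, -0.0, 1.0], [-1.0, -0.0, -0.0]]
wrist_force: [0.3, 0.2, -0.2]
finger_gap: -0.0001
```

Call:
arm_command --moves "1 0 0 0;1 0 0 0;1 0 0 0;0 0 0 0"

```text
time: 5.7
eef_pos: [0.5167, 0.0763, 0.1185]
ee_rot: [[-0.0, -1.0, -0.0], [0.0, -0.0, 1.0], [-1.0, 0.0, 0.0]]
wrist_force: [0.3, 0.0, -0.9]
finger_gap: -0.0001
```

```bash
python3 - <<'E'
from bench import *
import cv2,numpy as np
o=[]
for n in("side","wrist"):
    f=grab_frame(n);cv2.imwrite(f"pics/{n}2.png",f["image"]);np.savez(f"pics/{n}2.npz",K=f["K"],E=f["extrinsics"]);o.append(f["image"])
cv2.imwrite("pics/v2.png",np.hstack([cv2.resize(o[0][150:330,200:420],(440,360)),o[1][60:420,190:550]]))
E
```

```text
(no output)
```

View pics/v2.png

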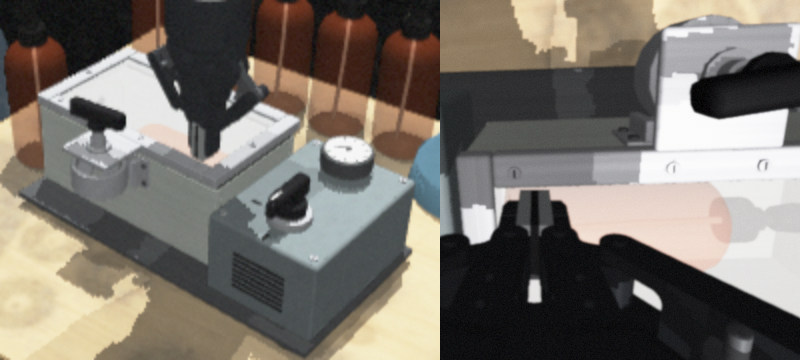

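The lid looks shut, but the fingertip is over the recessed pane. I'll move it onto the front bar and press there.

Call:
arm_command --moves "-10 0 0 0;0 13 0 0;3.5 0 0 0;1 0 0 0;1 0 0 0;1 0 0 0;1 0 0 0;0 0 0 0"

```text
time: 6.47
eef_pos: [0.5041, 0.0762, 0.1211]
ee_rot: [[-0.0, -1.0, -0.0], [-0.0, -0.0, 1.0], [-1.0, 0.0, -0.0]]
wrist_force: [-0.2, 0.7, -0.4]
finger_gap: 0.0003
```

Call:
arm_command --moves "0.7 0 0 0;0.7 0 0 0;0.7 0 0 0;0 0 0 0"

```text
time: 6.8
eef_pos: [0.5042, 0.0762, 0.1207]
ee_rot: [[0.002, -1.0, -0.0], [-0.0, -0.0, 1.0], [-1.0, -0.002, -0.0]]
wrist_force: [-9.4, 0.3, 30.2]
finger_gap: 0.0001
```

Contact came at z = 0.1207 with 30 N, so the lid is shut. Now I'll lift and go above the latch, turning the jaws across the bar.

Call:
arm_command --moves "-28 0 0 0;-28 0 0 0;-28 0 0 0;-14 10 20 0;-14 10 20 0;-14 10 20 0;-14 10 20 0;0 0 0 -0.12;0 0 0 -0.12;0 0 0 -0.12;0 0 0 -0.12;0 0 0 -0.12" --grip -1

```text
time: 7.8
eef_pos: [0.4639, 0.1563, 0.2589]
ee_rot: [[-0.0, -0.822, -0.57], [-0.0, -0.57, 0.822], [-1.0, 0.0, 0.0]]
wrist_force: [0.7, -1.0, 0.4]
finger_gap: 0.0855
```

Call:
arm_command --moves "0 0 0 -0.12;0 0 0 -0.12;0 0 0 -0.12;0 0 0 -0.12;0 0 0 -0.12;0 0 0 -0.12;0 0 0 -0.12;0 0 0 -0.12;0 0 0 0;0 0 0 0"

```text
time: 8.63
eef_pos: [0.4639, 0.1562, 0.259]
ee_rot: [[-0.0, -0.014, -1.0], [-0.0, -1.0, 0.014], [-1.0, 0.0, 0.0]]
wrist_force: [0.0, 0.3, 0.6]
finger_gap: 0.0856
```

```bash
python3 - <<'E'
from bench import *
import cv2,numpy as np
o=[]
s=observe();print(s["q"],s["eef_pos"],s["ee_rot"])
for n in("scene","side","wrist"):
    f=grab_frame(n);cv2.imwrite(f"pics/{n}3.png",f["image"]);np.savez(f"pics/{n}3.npz",K=f["K"],E=f["extrinsics"]);o.append(f["image"])
print(f["extrinsics"])
a=cv2.resize(o[0][130:290,180:340],(300,300));b=cv2.resize(o[1][150:310,200:360],(300,300))
cv2.imwrite("pics/v3.png",np.hstack([np.vstack([a,b]),cv2.copyMakeBorder(cv2.resize(o[2],(500,375)),0,225,0,0,cv2.BORDER_CONSTANT)]))
E
```

```text
[ 9.06587181e+00  1.11536879e+01 -3.79009053e+00  7.50629040e+01
  1.21539659e-04 -8.01057031e+01] [0.46388239 0.15624636 0.25896688] [[-1.15508068e-04 -1.44582400e-02 -9.99895468e-01]
 [-1.62827325e-05 -9.99895474e-01  1.44582420e-02]
 [-9.99999993e-01  1.79510740e-05  1.15260575e-04]]
[[-9.99915256e-01 -1.26637712e-02 -3.01837361e-03  4.62256924e-01]
 [ 1.30122321e-02 -9.64998117e-01 -2.61933803e-01  9.07734778e-02]
 [ 4.04344893e-04 -2.61950881e-01  9.65081122e-01  4.02748747e-01]
 [ 0.00000000e+00  0.00000000e+00  0.00000000e+00  1.00000000e+00]]
```

View pics/v3.png

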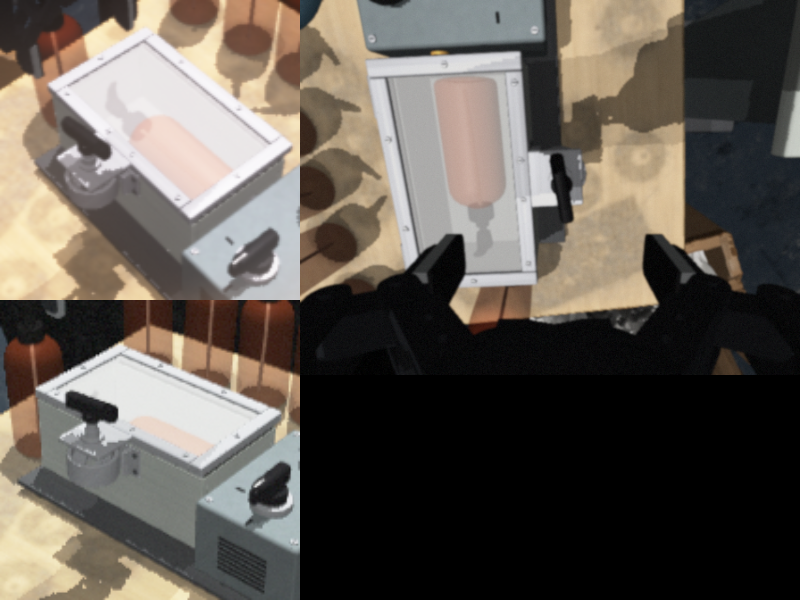

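The wrist view shows the T-bar from (555,155) to (572,222) in the composite. The lid's front edge runs from (522,55) to (535,283).

```bash
python3 - <<'E'
from h import *
A,B,W=cam("scene3"),cam("side3"),cam("wrist3")
v=lambda p:(np.array(p,float)-[300,0])*1.12
g=cv2.cvtColor(cv2.imread("pics/wrist3.png"),cv2.COLOR_BGR2GRAY)
m=np.zeros_like(g);m[160:260,275:318]=1;m&=(g<28).astype(np.uint8)
n,l,st,ce=cv2.connectedComponentsWithStats(m);i=1+np.argmax(st[1:,4]);print(st[i],ce[i])
r=cv2.minAreaRect(np.argwhere(l==i)[:,::-1].astype(np.float32));print(r)
a,b=[ray_z(W,v(p),.163) for p in((555,155),(572,222))];print("bar ends",a,b,np.linalg.norm(a-b),"mid",(a+b)/2)
d=a-b;print("cw angle world",np.arctan2(-d[0],-d[1]))
c=ray_z(W,ce[i],.158);print("blob",c)
a,b=[ray_z(W,v(p),.121) for p in((522,55),(535,283))];d=b-a;print("lid edge",a,b,np.linalg.norm(d),"yaw",np.arctan2(-d[0],d[1]))
pa=np.array((87,140))*160/300+[180,130];pb=np.array((91,107))*160/300+[200,150]
print(tri(A,pa,B,pb),ray_z(A,pa,.16),ray_z(B,pb,.16))
E
```

```text
[281 172  24  77 841] [293.02853746 206.67895363]
((293.78057861328125, 209.71234130859375), (76.2139663696289, 19.722335815429688), 84.0938491821289)
bar ends [0.46163166 0.12761403 0.163     ] [0.44765452 0.18593083 0.163     ] 0.05996840709945806 mid [0.45464309 0.15677243 0.163     ]
cw angle world -0.2352386408709609
blob [0.45627628 0.15372013 0.158     ]
lid edge [0.48938326 0.04561393 0.121     ] [0.48469089 0.27224067 0.121     ] 0.22667531297679028 yaw 0.0207023110172018
(array([0.4565605 , 0.15265983, 0.15829712]), array([-0.4, -0.2,  0.5,  0.2])) [0.45614132 0.15049672 0.16      ] [0.45460518 0.15179798 0.16      ]
```

Call:
arm_command --moves "0 0.7 7.4 0;0 0 0 -0.11;0 0 0 -0.11;25 0 0 0;25 0 0 0;25 0 0 0;20 0 0 0;10 0 0 0;4 0 0 0;0 0 0 0"

```text
time: 9.62
eef_pos: [0.4557, 0.1555, 0.1496]
ee_rot: [[-0.001, 0.207, -0.978], [-0.0, -0.978, -0.207], [-1.0, -0.0, 0.001]]
wrist_force: [-0.7, -0.0, 0.1]
finger_gap: 0.0854
```

Call:
arm_command --moves "0 0 0 0;0 0 0 0;0 0 0 0;0 0 0 0;0 0 0 0;0 0 0 0;0 0 0 0;0 0 0 0;0 0 0 0;0 0 0 0" --grip 1

```text
time: 10.45
eef_pos: [0.4569, 0.1558, 0.1504]
ee_rot: [[0.001, 0.208, -0.978], [0.0, -0.978, -0.208], [-1.0, -0.0, -0.001]]
wrist_force: [3.1, 3.2, 4.3]
finger_gap: 0.0105
```

Call:
arm_command --moves "0 0 0 0.111;0 0 0 0.111;0 0 0 0.111;0 0 0 0.111;0 0 0 0.111;0 0 0 0.111;0 0 0 0.111;0 0 0 0.111;0 0 0 0.111;0 0 0 0.111;0 0 0 0;0 0 0 0"

```text
time: 11.45
eef_pos: [0.457, 0.1559, 0.1504]
ee_rot: [[0.001, -0.784, -0.621], [0.001, -0.621, 0.784], [-1.0, -0.001, -0.0]]
wrist_force: [3.2, 3.4, 3.7]
finger_gap: 0.0107
```

Call:
arm_command --moves "1.5 0 0 0;1.5 0 0 0;1 0 0 0;1 0 0 0;1 0 0 0;0 0 0 0"

```text
time: 11.95
eef_pos: [0.457, 0.1559, 0.1443]
ee_rot: [[0.001, -0.784, -0.621], [0.001, -0.621, 0.784], [-1.0, -0.001, -0.0]]
wrist_force: [3.4, 3.9, 6.7]
finger_gap: 0.0103
```

Call:
arm_command --moves "1.5 0 0 0;1.5 0 0 0;1 0 0 0;0 0 0 0"

```text
time: 12.28
eef_pos: [0.457, 0.1559, 0.1404]
ee_rot: [[0.001, -0.784, -0.621], [0.001, -0.621, 0.784], [-1.0, -0.002, -0.0]]
wrist_force: [4.1, 3.0, 8.2]
finger_gap: 0.0101
```

The force follows the spring only, at 10 mm and 8 N, so the foot has gone into the slot. Pressing on.

Call:
arm_command --moves "2 0 0 0;2 0 0 0;2 0 0 0;1.5 0 0 0;1.5 0 0 0;0 0 0 0"

```text
time: 12.78
eef_pos: [0.457, 0.1559, 0.1315]
ee_rot: [[0.001, -0.784, -0.621], [0.001, -0.621, 0.784], [-1.0, -0.002, -0.0]]
wrist_force: [2.2, 3.2, 10.0]
finger_gap: 0.0101
```

Call:
arm_command --moves "1 0 0 0;1 0 0 0;1 0 0 0;0 0 0 0"

```text
time: 13.12
eef_pos: [0.4571, 0.1559, 0.1286]
ee_rot: [[0.002, -0.784, -0.621], [0.001, -0.621, 0.784], [-1.0, -0.002, -0.0]]
wrist_force: [1.0, 1.6, 11.8]
finger_gap: 0.0107
```

Call:
arm_command --moves "0.7 0 0 0;0.7 0 0 0;0 0 0 0"

```text
time: 13.37
eef_pos: [0.4573, 0.156, 0.1282]
ee_rot: [[0.003, -0.784, -0.621], [0.001, -0.621, 0.784], [-1.0, -0.003, -0.001]]
wrist_force: [-3.0, 1.5, 27.1]
finger_gap: 0.0105
```

It's at the bottom. Turning clockwise.

Call:
arm_command --moves "-0.5 0 0 0.09;0 0 0 0.09;0 0 0 0.09;0 0 0 0.09;0 0 0 0.09;0 0 0 0.09;0 0 0 0.09;0 0 0 0.09;0 0 0 0.09;0 0 0 0.09;0 0 0 0.09;0 0 0 0.09"

```text
time: 14.37
eef_pos: [0.4573, 0.1559, 0.1284]
ee_rot: [[0.003, -0.915, 0.402], [0.001, 0.402, 0.915], [-1.0, -0.002, 0.002]]
wrist_force: [0.1, 2.0, 19.2]
finger_gap: 0.0105
```

```bash
python3 - <<'E'
from bench import *
import numpy as np
s=observe();z=s["ee_rot"][:,2];print(s["eef_pos"],s["wrist_force"],s["torque"],np.degrees(np.arctan2(z[1],z[0])),s["q"])
E
```

```text
[0.45731411 0.15593866 0.12835971] [ 0.06684722  1.99018184 19.24828732] [ 0.53624441 -0.07676845 -0.03114895] 66.27352857032277 [ 9.14029260e+00  1.42348511e+01 -2.06904744e+01  5.49199133e+01
  2.27072007e-02  3.28669005e+01]
```

Call:
arm_command --moves "0 0 0 0.04;0 0 0 0.04;0 0 0 0.04;0 0 0 0.04;0 0 0 0"

```text
time: 14.78
eef_pos: [0.4573, 0.1559, 0.1283]
ee_rot: [[0.003, -0.841, 0.542], [0.001, 0.542, 0.841], [-1.0, -0.002, 0.002]]
wrist_force: [0.7, 2.7, 20.2]
finger_gap: 0.0105
```

```bash
cat > o.py <<'E'
from bench import *
import numpy as np
s=observe();z=s["ee_rot"][:,2];print(s["eef_pos"],s["wrist_force"],s["torque"],np.degrees(np.arctan2(z[1],z[0])),s["q"][5])
E
python3 o.py
```

```text
[0.4572932  0.15592902 0.1283407 ] [ 0.67285181  2.68169507 20.2434805 ] [ 0.54711345 -0.03334351 -0.02754277] 57.211802217757196 41.92922908196548
```

Call:
arm_command --moves "0 0 0 0.03;0 0 0 0.03;0 0 0 0"

```text
time: 15.03
eef_pos: [0.4573, 0.1559, 0.1283]
ee_rot: [[0.003, -0.807, 0.59], [0.001, 0.59, 0.807], [-1.0, -0.002, 0.002]]
wrist_force: [1.2, 3.1, 19.1]
finger_gap: 0.0105
```

```bash
python3 o.py
```

```text
[0.45730617 0.15594572 0.12833299] [ 1.24693363  3.07309358 19.050558  ] [ 0.56112134 -0.11441966  0.10156568] 53.817818034367875 45.32347531581062
```

Torque is starting to rise, so I'll give it a little more to confirm the stop.

Call:
arm_command --moves "0 0 0 0.03;0 0 0 0.02;0 0 0 0"

```text
time: 15.28
eef_pos: [0.4573, 0.1559, 0.1284]
ee_rot: [[0.003, -0.777, 0.629], [0.001, 0.629, 0.777], [-1.0, -0.002, 0.002]]
wrist_force: [1.1, 2.0, 18.1]
finger_gap: 0.0107
```

```bash
python3 o.py
```

```text
[0.4573404  0.15594179 0.12835512] [ 1.0613956   2.00397557 18.14480972] [ 0.5546587  -0.13120347  0.26729608] 51.0032143111238 48.138406357538976
```

Torque is up to 0.27 Nm, so it's at the stop. I'll let it spring up while still holding it.

Call:
arm_command --moves "-1 0 0 0;-1 0 0 0;-1 0 0 0;-1 0 0 0;-1 0 0 0;-1 0 0 0;0 0 0 0"

```text
time: 15.87
eef_pos: [0.4571, 0.1559, 0.1333]
ee_rot: [[0.001, -0.778, 0.628], [0.001, 0.628, 0.778], [-1.0, -0.001, 0.001]]
wrist_force: [4.1, 3.1, 4.0]
finger_gap: 0.0106
```

```bash
python3 o.py
```

```text
[0.45710993 0.15588723 0.13328865] [4.06993218 3.093775   4.03844841] [ 0.76852062 -1.12796166  0.34798545] 51.07288423923708 48.06498148011255
```

Call:
arm_command --moves "-1 0 0 0;-0.5 0 0 0;0 0 0 0"

```text
time: 16.12
eef_pos: [0.457, 0.1559, 0.1345]
ee_rot: [[0.001, -0.778, 0.628], [0.001, 0.628, 0.778], [-1.0, -0.0, 0.001]]
wrist_force: [6.6, 3.4, -2.6]
finger_gap: 0.0105
```

```bash
python3 o.py
```

```text
[0.45701643 0.15588821 0.13454352] [ 6.64156533  3.37417725 -2.60589271] [ 0.86778231 -1.49100378  0.28489111] 51.07210596025169 48.06521165639704
```

The foot now holds against upward pull, at about 15.9 mm. I'll release it and rise.

Call:
arm_command --moves "0 0 0 0;0 0 0 0;0 0 0 0;0 0 0 0;0 0 0 0;0 0 0 0;-10 0 0 0;-25 0 0 0;-25 0 0 0;-25 0 0 0;-25 0 0 0;0 0 0 0" --grip -1

```text
time: 17.12
eef_pos: [0.4578, 0.1558, 0.2487]
ee_rot: [[0.005, -0.778, 0.629], [0.001, 0.629, 0.778], [-1.0, -0.004, 0.004]]
wrist_force: [-0.5, 0.8, -0.2]
finger_gap: 0.0853
```

```bash
python3 - <<'E'
from bench import *
import cv2,numpy as np
o=[]
s=observe();print(s["eef_pos"],s["ee_rot"],s["finger_gap"])
for n in("scene","side","wrist"):
    f=grab_frame(n);cv2.imwrite(f"pics/{n}4.png",f["image"]);np.savez(f"pics/{n}4.npz",K=f["K"],E=f["extrinsics"]);o.append(f["image"])
a=cv2.resize(o[0][190:300,200:350],(400,293));b=cv2.resize(o[1][190:300,210:360],(400,293))
cv2.imwrite("pics/v4.png",np.hstack([np.vstack([a,b]),cv2.copyMakeBorder(cv2.resize(o[2],(400,300)),0,286,0,0,cv2.BORDER_CONSTANT)]))
E
```

```text
[0.45776469 0.15583514 0.24871452] [[ 5.49875277e-03 -7.77693854e-01  6.28619148e-01]
 [ 8.26259924e-04  6.28631970e-01  7.77702490e-01]
 [-9.99984540e-01 -3.75699091e-03  4.09926905e-03]] 0.08529364042063955
```

View pics/v4.png

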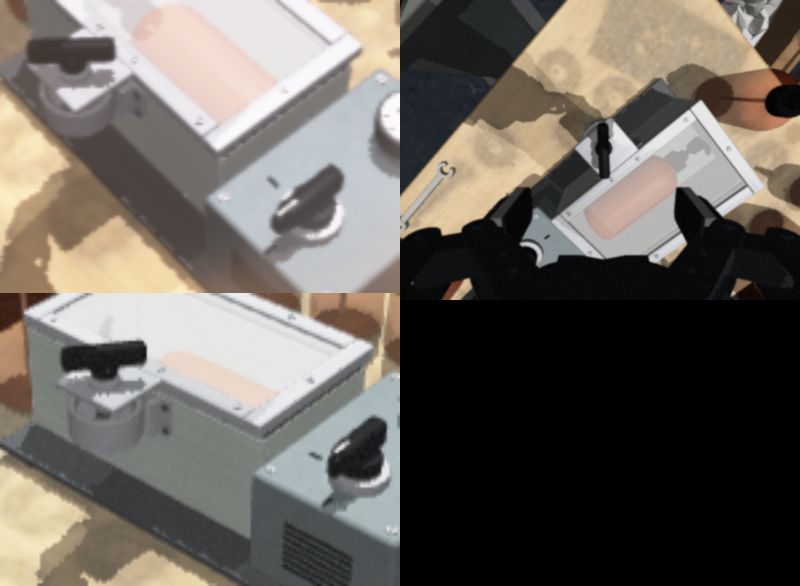

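```bash
python3 - <<'E'
from h import *
A,B=cam("scene4"),cam("side4")
S=lambda p:np.array(p)*.375+[200,190];T=lambda p:np.array(p)*.375+[210,190]
print("latch",tri(A,S((72,50)),B,T((104,64))))
print("valve",tri(A,S((308,198)),B,T((358,154))),ray_z(A,S((308,198)),.13),ray_z(B,T((358,154)),.13))
for n,p,q in(("nose",(276,224),(334,177)),("tail",(340,172),(384,132))): print(n,tri(A,S(p),B,T(q)))
E
```

```text
latch (array([0.45928172, 0.15604311, 0.14082178]), array([-0., -0.,  0.,  0.]))
valve (array([ 0.5101329 , -0.02753087,  0.1274788 ]), array([ 0.2,  0.1, -0.2, -0.1])) [ 0.50878583 -0.02822864  0.13      ] [ 0.50735396 -0.02986727  0.13      ]
nose (array([ 0.48392949, -0.027665  ,  0.12349012]), array([ 0.5,  0.2, -0.5, -0.1]))
tail (array([ 0.53724453, -0.02802453,  0.131345  ]), array([ 0.4,  0.2, -0.4, -0.1]))
```

The T-bar sits lower than before, at about 0.141 by triangulation. I'll check its height by a light touch from above with shut fingers.

Call:
arm_command --moves "0 0 0 0;0 0 0 0;20 0 0 0;20 0 0 0;20 0 0 0;16 0 0 0;10 0 0 0;6 0 0 0;2 0 0 0;0 0 0 0" --grip 1

```text
time: 18.1
eef_pos: [0.4558, 0.1555, 0.1504]
ee_rot: [[-0.001, -0.778, 0.629], [-0.0, 0.629, 0.778], [-1.0, 0.001, -0.001]]
wrist_force: [-4.0, 0.0, 6.4]
finger_gap: -0.0
```

Call:
arm_command --moves "0.7 0 0 0;0.7 0 0 0;0.7 0 0 0;0 0 0 0"

```text
time: 18.43
eef_pos: [0.456, 0.1556, 0.149]
ee_rot: [[-0.0, -0.778, 0.629], [-0.0, 0.629, 0.778], [-1.0, 0.0, -0.0]]
wrist_force: [-5.5, -0.5, 12.5]
finger_gap: 0.0001
```

Contact came at about z = 0.151, so the press is about 0.016, which is locked. Now the valve.

Call:
arm_command --moves "-25 0 0 0;-25 0 0 0;-25 0 0 0;-25 0 0 0;0 0 0 -0.114;0 0 0 -0.114;0 0 0 -0.114;0 0 0 -0.114;0 0 0 -0.114;0 0 0 -0.114;0 0 0 0" --grip -1

```text
time: 19.35
eef_pos: [0.4563, 0.1556, 0.2485]
ee_rot: [[-0.0, -1.0, -0.01], [-0.0, -0.01, 1.0], [-1.0, 0.0, -0.0]]
wrist_force: [0.7, -0.5, 1.6]
finger_gap: 0.0853
```

Call:
arm_command --moves "0 -9 -30.5 0;0 -9 -30.5 0;0 -9 -30.5 0;0 -9 -30.5 0;0 -9 -30.5 0;0 -9 -30.5 0;0 0 0 0;0 0 0 0"

```text
time: 20.02
eef_pos: [0.5114, -0.0284, 0.2482]
ee_rot: [[-0.001, -1.0, 0.002], [0.0, 0.002, 1.0], [-1.0, 0.001, 0.0]]
wrist_force: [-0.1, 0.7, -0.0]
finger_gap: 0.0852
```

```bash
python3 o.py; python3 - <<'E'
from bench import *
import cv2,numpy as np
f=grab_frame("wrist");cv2.imwrite("pics/wrist5.png",f["image"]);np.savez("pics/wrist5.npz",K=f["K"],E=f["extrinsics"])
E
```

```text
[ 0.51136701 -0.02843405  0.24822488] [-0.05142932  0.69352537 -0.04404645] [ 0.01196595  0.02088319 -0.07320352] 89.89052411740764 -12.197706719507005
```

View pics/wrist5.png

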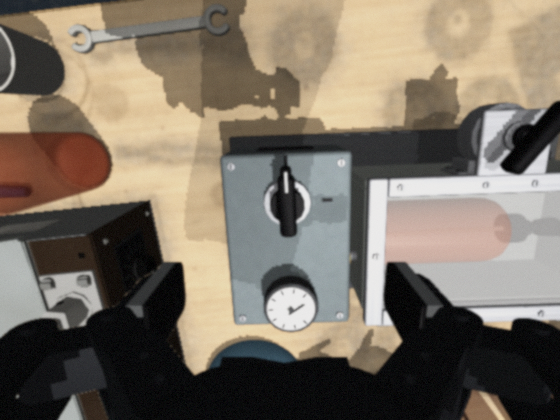

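The handle's nose is at (286,167), its tail at (289,235) and its hub at (287,204).

```bash
python3 - <<'E'
from h import *
W=cam("wrist5")
a,b=ray_z(W,(286,167),.136),ray_z(W,(289,235),.136);print(a,b,(a+b)/2,np.linalg.norm(a-b),"hub",ray_z(W,(287,204),.11))
E
```

```text
[ 0.47857391 -0.02620096  0.136     ] [ 0.53386347 -0.02370768  0.136     ] [ 0.50621869 -0.02495432  0.136     ] 0.05534574427825246 hub [ 0.51432977 -0.02514878  0.11      ]
```

Call:
arm_command --moves "0 2.5 2 -0.04;24 0 0 0;24 0 0 0;24 0 0 0;24 0 0 0;18 0 0 0;9 0 0 0;4 0 0 0;0 0 0 0;0 0 0 0"

```text
time: 20.9
eef_pos: [0.509, -0.0249, 0.1225]
ee_rot: [[0.001, -0.999, -0.044], [-0.0, -0.044, 0.999], [-1.0, -0.001, -0.0]]
wrist_force: [0.8, -0.1, -0.4]
finger_gap: 0.0849
```

Call:
arm_command --moves "0 0 0 0;0 0 0 0;0 0 0 0;0 0 0 0;0 0 0 0;0 0 0 0;0 0 0 0;0 0 0 0" --grip 1

```text
time: 21.57
eef_pos: [0.5087, -0.0261, 0.122]
ee_rot: [[0.0, -0.999, -0.043], [-0.002, -0.043, 0.999], [-1.0, -0.0, -0.002]]
wrist_force: [-3.2, -8.3, 6.2]
finger_gap: 0.0124
```

Call:
arm_command --moves "0 0 -1 0;0 0 0 0.1;0 0 0 0.1;0 0 0 0.1;0 0 0 0.1;0 0 0 0"

```text
time: 22.07
eef_pos: [0.5091, -0.0244, 0.122]
ee_rot: [[0.001, -0.935, 0.353], [0.004, 0.353, 0.935], [-1.0, 0.0, 0.004]]
wrist_force: [1.5, 13.7, 7.3]
finger_gap: 0.0124
```

```bash
python3 o.py
```

```text
[ 0.50906541 -0.02441279  0.12203182] [ 1.46537652 13.73947403  7.26595777] [ 2.98883861 -0.18572065  0.07101894] 69.30686149489766 8.637721791854249
```

Call:
arm_command --moves "0 0 2.3 0;0 0 0.6 0.1;0 0 0.6 0.1;0 0 0.6 0.1;0 0 0.6 0.1;0 0 0.6 0.1;0 0 0 0"

```text
time: 22.65
eef_pos: [0.5108, -0.0217, 0.122]
ee_rot: [[-0.0, -0.65, 0.76], [-0.001, 0.76, 0.65], [-1.0, -0.001, -0.001]]
wrist_force: [-4.0, -1.7, 9.4]
finger_gap: 0.0125
```

```bash
python3 o.py
```

```text
[ 0.5108395  -0.02173785  0.12197362] [-4.03746882 -1.72903732  9.36785455] [-0.43137744  0.7848416  -0.12614723] 40.578992169539966 37.873691587725
```

Call:
arm_command --moves "0 0 0.5 0.096;0 0 0.5 0.096;0 0 0.5 0.096;0 0 0.5 0.096;0 0 0.5 0.096;0 0 0.5 0.096;0 0 0.5 0.096;0 0 0 0"

```text
time: 23.32
eef_pos: [0.5143, -0.0205, 0.122]
ee_rot: [[0.0, -0.036, 0.999], [-0.001, 0.999, 0.036], [-1.0, -0.001, 0.0]]
wrist_force: [-2.7, -3.2, 6.5]
finger_gap: 0.0122
```

```bash
python3 o.py
```

```text
[ 0.51434279 -0.02045418  0.12200016] [-2.69341029 -3.22939744  6.48199683] [-0.59934061  0.33102508 -0.06580879] 2.0907517890777116 76.58348820626479
```

Now I'll release, rise well clear and take pictures.

Call:
arm_command --moves "0 0 0 0;0 0 0 0;0 0 0 0;0 0 0 0;0 0 0 0;0 0 0 0;-10 0 0 0;-30 0 0 0;-30 0 0 0;-30 0 0 0;-30 0 0 0;0 0 0 0" --grip -1

```text
time: 24.32
eef_pos: [0.5158, -0.0203, 0.2567]
ee_rot: [[0.007, -0.043, 0.999], [-0.001, 0.999, 0.043], [-1.0, -0.002, 0.007]]
wrist_force: [-0.4, 0.3, -1.1]
finger_gap: 0.0853
```

```bash
python3 - <<'E'
from bench import *
import cv2,numpy as np
o=[]
s=observe();print(s["time"],s["eef_pos"],s["wrist_force"])
for n in("side","wrist"):
    f=grab_frame(n);np.savez(f"pics/{n}6.npz",K=f["K"],E=f["extrinsics"]);cv2.imwrite(f"pics/{n}6.png",f["image"]);o.append(f["image"])
cv2.imwrite("pics/v6.png",np.hstack([cv2.resize(o[0][140:320,190:420],(400,313)),cv2.resize(o[1],(400,300))[:,:]if 0 else cv2.copyMakeBorder(cv2.resize(o[1],(400,300)),0,13,0,0,cv2.BORDER_CONSTANT)]))
E
```

```text
24.3167 [ 0.51580645 -0.02033159  0.25667923] [-0.43353114  0.29179151 -1.08500208]
```

View pics/v6.png

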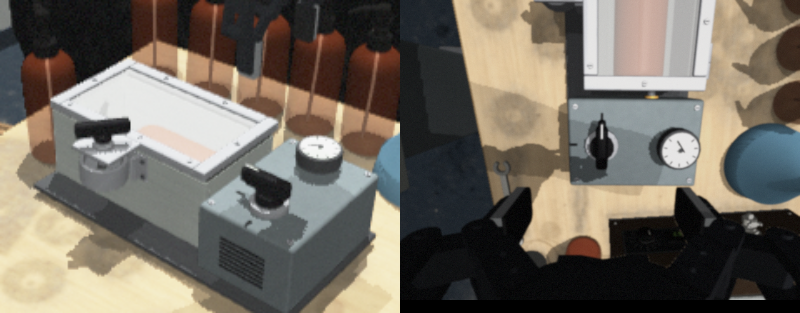

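The nose points to the chamber at (602,120), the latch bar is still down at (102,130), the lid is shut and the bottle is standing. I'll hand it in.

```bash
python3 -c "
from bench import *
print(job_done())"
```

```text
the job is handed in; nothing more can be done
None
```

The job was done in the order asked and handed in at about 24.4 s of the 72 s allowed; no verdict was reported.

- **Lid:** I pulled it shut from behind with closed fingers, then pressed the front bar. It met the fingers at z = 0.1207 m, against 0.121 m expected, at about 30 N.
- **Latch:**
  - I read the slot direction from the images, at about 0.94 rad latch angle. The foot went in without searching, with only spring force felt on the way down.
  - It met the bottom at 0.022 m; 27 N was the highest force I saw there. I then turned it about 1.3 rad clockwise until the torque rose to 0.27 Nm, which I took as the stop.
  - While still gripped, the lock held it at about 0.016 m. After release, a light touch on the bar gave about 0.016 m again. That is inside the locked range (0.0125 to 0.0165) but near its upper end.
  - One check disagreed slightly: triangulating from the pictures gave about 0.017 m, but that method is only good to about 2 mm.
- **Valve:** I turned it 90° clockwise. Sideways force reached 13.7 N partway, because the handle's axis is a few millimetres off the grip centre, so I corrected the path.

The last picture shows the nose pointing to the chamber, the latch bar still down, the lid shut and the bottle standing where it was. The open gripper was well above everything.

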